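# Bring a parts carrier in on the roller lane and set it on the soak plate

### The arm

A 7-joint arm with a two-finger parallel gripper is mounted at the origin on the work surface. World frame = base frame: x ahead of the robot, y to its left, z up, the work surface at z = 0. Lengths are in m, angles in rad, forces in N, time in s.
With the tool pointing down it reaches from about 0.35 to 0.775 m from the base axis. Payload 3.1 kg.
Tool frame: the origin (TCP) lies midway between the tips of the shut fingers; the grasp point (between the pads) lies 19 mm behind it; z points along the fingers, y is the direction in which the jaws open and shut (so a half turn about z gives the same grasp; the last joint's range is limited). The gripper opens to 85 mm and grips with 20 to 120 N. Pads are 22 mm wide; open, the fingers measure 114 mm over their backs; the gripper's body (76 mm by 85 mm) begins 54 mm behind the grasp point. The pads swing forward as they close: fully open they stand 13 mm farther back than shut.
Start: joints at [-0.042, 0.311, 0.014, 1.512, -0.004, 1.319, -0.027], TCP at [0.55, 0, 0.207] pointing down, gripper open.
Joint ranges: [-2.7, 2.7], [-0.3, 1.91], [-1.27, 1.3], [0.12, 2.57], [-1.44, 4.58], [0.2, 2.03], [-3.05, 3.05]. Speed limits (rad/s): [2.79, 2.79, 3.14, 3.14, 3.14, 3.14, 3.14].

### API

Orientations are given as a rotation vector (axis times angle).
In Python, from plant import status, capture, env, spotter gives the robot as it stands.
- The arm moves only by the tool move_arm, never from a script. Its arguments are lists of equal length, an entry for each row: "grip": the opening, from 0 (shut) to 1 (fully open); "travel": the shift along the tool's x, y, z in mm, a list of three; "yaw": the turn about the tool's z in rad. A call has 1 to 10 rows; each row shifts and turns the commanded pose from where the row before left it, along the tool's axes as they then stand; what a row does not reach is not made up. A row lasts 1/10 s, in which the tool goes at most 50 mm and 8.59 degrees, less where a joint would pass 70% of its speed; a pose out of reach is approached as far as the arm can. A call is refused whole if a number of a shift passes 50 or a number of a turn 0.15, either way. A call with a gripper value outside its range is refused whole. The fingers move at their own pace and stop on an object; "force" is the grip in N (left out, the last holds). Time passes only in rows, so rows that do not move let the fingers close. It gives the time, the measured TCP pose, the force and the opening at its end, in the units of the state.
- status.state(): the state, without advancing time (a new reading comes with each control period).
- capture(name): name is "scene" or "side" or "wrist"; returns a dict with "color" (400x640x3 uint8, red, green, blue), "depth" (400x640 float32, m along the optical axis (not along the pixel's ray), 0 where there is no reading), "camera_matrix" (3x3 intrinsics, pixels), "D" ([k1, k2, p1, p2, k3] as OpenCV has them; the pictures are not rectified), "T" (4x4, takes a point from camera to world coordinates); the wrist camera has in their place "hand_eye" (4x4, takes a point from camera to tool coordinates, whose origin is the TCP and whose axes are the flange's). Camera axes: x right, y down, z forward; pixel columns grow to the right and rows downward; lengths in m; the calibration is good to about 2 mm. A picture is of the moment at which its call begins: read the wrist's pose just before it.
- env.close_job(): hands the job in, once; it reports no verdict.
Trained networks look in a picture, given as the dict that the camera call returned (one of the last four; its "shot" number tells which), for a name from the list of things; names that differ only in an ending like _2 or _b are one class to them, and where a whole thing is asked for, a point or a joint stands for the part that bears it (a point fixed in the world has none). Each returns a list of dicts, best first, with "score" (0 to 1); they miss things now and then, are a little off and sometimes report something else, mostly with a low value. They report only what shows in the picture. A call takes as long as a camera call. They do not tell look-alikes from the thing itself.
- spotter.trace(picture, query): "pixels" (400x640 bool, what is visible of it) and "position" ([column, row] in pixels, amid what is visible of it).
The state is a dict: "time_s": time; "joint_pos": joint angles; "joint_vel": joint speeds; "joint_torque": joint torques, N m; "tcp_pos": TCP position; "ee_rot": TCP orientation; "force": force on the tool from outside, world axes, zero at the start; "torque": the same for the moment, N m; "grip_width": finger opening in m.
Only numpy, scipy, OpenCV 4.12 (cv2) and the standard library are available. Lean on these libraries where they do the work, as an engineer would, in place of code of your own. Each camera call takes 0.05 s, during which the arm holds its last target.

### The job

Roll the blue carrier along the free rollers, without lifting it, gently up against the yellow end stop and let it come to rest there. Then lift it off, keep it level, and set it down gently on the drilled aluminium soak plate, flat between the plate's four rails and released, with both sleeves still standing in their pockets. Leave the setting master, the grey carrier with its sleeve, the bottle and the wooden case where they are.

Things in the scene. Friction and masses are not known exactly. Their poses are not given: they have to be found in the camera images.
- carrier: Blue open-topped plastic parts carrier on the rollers: 160 x 95 mm, walls 58 mm high and 4 mm thick, floor 5 mm, divider across the middle. 0.34 kg empty (varies by about 25 %), 0.29 kg more with its two sleeves. Origin: centre of its underside; x is its long axis (along the lane while on the rollers), z up; both ends alike.
- carrier_grip (a point): Centre of the carrier's black grip bar, 108 mm above the underside; axes as the carrier. Bar 18 mm thick along x, 95 mm long along y, 20 mm high (98 to 118 mm above the underside), on an upright at each end of it, with an open hand-hold below it down to the divider's top at 58 mm. Take it by the middle, fingers closing along x; 40 N of grip holds it.
- sleeve_a: Loose machined aluminium sleeve standing on end in the pocket at the carrier's -x end: outside diameter 58 mm, bore 45 mm, 48 mm high, 0.145 kg. Origin: centre of its lower face, z along its bore (up). It stands on the carrier's 5 mm floor in a pocket of 73 x 87 mm; its top is 53 mm above the carrier's underside.
- sleeve_b: The same kind of sleeve, in the pocket at the carrier's +x end.
- lane: Level roller lane fixed on the bench, 480 x 123 mm: 15 free 25 mm steel rollers between aluminium channels, roller tops 70 mm above the bench. Origin: on the bench under its centre; +y runs along it to the yellow end stop. Channels rise 14 mm above the rollers as guides, 4 mm free on each side of the carrier. Under 0.5 N moves the carrier and it coasts when let go. Open at its -y end and from above.
- stop_face (a point): On the face of the end stop's rubber pad, at roller-top height, in the middle of the lane; axes as the lane. The yellow stop plate is fixed and rises 50 mm above the roller tops. A carrier fully against the stop has its centre 80 mm before this point along the lane. A small proximity sensor (look only) sits in the plate.
- lane_entry (a point): Middle of the open -y end of the lane at roller-top height, 456 mm before the stop face; axes as the lane.
- soak_plate: The empty soak plate, fixed on the bench: aluminium with a grid of small dark holes, 200 x 130 x 20 mm. Origin: on the bench under its centre; x is its long axis. Four black rails, 8 mm high, stand on it: two along x, inner faces 52.5 mm from the centre line, two across the ends, inner faces 85 mm from the centre. The carrier fits between them either way round, long axis along x, 5 mm free all round.
- soak_bay (a point): Centre of the bay on the soak plate's top surface, 20 mm above the bench; axes as the plate.
- granite_plate: Black granite plate of the same 200 x 130 x 20 mm, fixed, beside the soak plate (left or right of it, the two change places). In use: leave it. Origin on the bench under its centre.
- setting_master: Steel setting master ring standing on the granite plate, diameter 100 mm, 34 mm high; leave it alone. Origin: centre of its underside.
- grey_carrier: Grey carrier of the same shape (160 x 95 mm, walls 58 mm high and 4 mm thick, grip bar to 118 mm) standing on the bench beyond the lane; leave it alone. Origin: centre of its underside.
- spare_sleeve: Aluminium sleeve in the grey carrier; leave it alone.
- cleaner: White cleaner bottle, 60 mm diameter, 150 mm high, beyond the lane; leave it alone. Origin: centre of its underside.
- block_case: Wooden gauge-block case, 172 x 92 x 45 mm, beyond the lane and plates; leave it alone. Origin: centre of its underside.
Things that resemble listed ones, but are neither listed nor needed, are in the scene too. Leave any green look-alike of the carrier alone.

How it is judged:
By the outcome, as a careful person would: the job done as asked, in the order asked, and still so for the second after the job is handed in, with the robot touching nothing.
It also fails if it takes over 58 s, if anything falls off the work surface, if the arm or the gripper's body presses on something with over 40 N, if the wrist force passes 120 N, or if a joint passes its speed limit or range.

## Working session

There is one attempt and no reset: what is moved stays moved. The work goes in short steps, Python scripts to look and compute and a tool call to move; the robot and the scene stay as the last step left them, time stands still between calls to the robot, and variables do not carry over. Pictures are saved under pics/ and viewed, and the job is handed in when it is done.

Besides the shell and the picture viewer there is one more tool, called after "Emit:" as name([rows], argument=value, ...), one row to a line, values as JSON. move_arm: Moves the arm, as the interface text tells. Its arguments: {"type":"object","properties":{"grip":{"type":"array","items":{"type":"number"}},"travel":{"type":"array","items":{"type":"array","items":{"type":"number"}}},"yaw":{"type":"array","items":{"type":"number"}},"force":{"type":"number"}},"required":["grip","travel","yaw"]}

```bash
ls; mkdir -p pics; cat > h.py <<'E'
import numpy as np, cv2, pickle
from plant import status, capture, env, spotter
def save(n,img): cv2.imwrite(f'pics/{n}.png', img[:,:,::-1])
E
python3 - <<'E'
from h import *
s=status.state(); print(s)
for n in ['scene','side','wrist']:
    c=capture(n); save(n+'0',c['color']); pickle.dump(c,open(n+'0.pkl','wb'))
    print(n,c['camera_matrix'],c['D'],c.get('T',c.get('hand_eye')))
E
```

```text
pics
{'time_s': 0.0, 'joint_pos': array([-0.04168674,  0.31171437,  0.01398103,  1.5130391 , -0.00441675,
        1.31919511, -0.02721901]), 'joint_vel': array([ 8.13022901e-04,  9.21794403e-06, -3.44917809e-04, -1.27882255e-03,
       -7.25628776e-04,  3.43714156e-03, -9.77577637e-05]), 'joint_torque': array([-8.45983850e-04, -3.79911804e+01,  1.45537080e-01, -2.30588043e+01,
        1.22032766e-02,  1.37352623e-02,  4.05736500e-06]), 'tcp_pos': array([5.49223758e-01, 1.46643791e-05, 2.06034557e-01]), 'ee_rot': array([-2.2202603 , -2.22037317,  0.00266409]), 'force': array([-0.40287227, -0.73712089, -0.92949524]), 'torque': array([ 0.04791627,  0.02440713, -0.03669337]), 'grip_width': 0.08549424682502493}
scene [[391.4015273    0.         320.87061652]
 [  0.         391.4015273  196.58847815]
 [  0.           0.           1.        ]] [-0.03546303  0.          0.          0.          0.        ] [[ 0.3946727   0.49690266 -0.77286558  1.46273673]
 [ 0.91875831 -0.22331226  0.32559914 -0.40681402]
 [-0.01079928 -0.83858176 -0.54466871  0.7443659 ]
 [ 0.          0.          0.       
[... 173 characters left out ...]
         0.         0.        ] [[ 0.99737357 -0.05189557  0.05052527  0.55846622]
 [-0.07066382 -0.54413835  0.83601441 -0.80321303]
 [-0.01589271 -0.83738898 -0.54637635  0.62010239]
 [ 0.          0.          0.          1.        ]]
wrist [[281.74375026   0.         316.73785836]
 [  0.         281.74375026 198.93776305]
 [  0.           0.           1.        ]] [-0.02828566  0.          0.          0.          0.        ] [[-3.23169864e-04 -9.45743176e-01 -3.24914975e-01  8.42299522e-02]
 [ 9.99999809e-01 -4.76532703e-04  3.92434203e-04 -7.60244157e-04]
 [-5.25974581e-04 -3.24914787e-01  9.45743149e-01 -1.66173525e-01]
 [ 0.00000000e+00  0.00000000e+00  0.00000000e+00  1.00000000e+00]]
```

View pics/scene0.png

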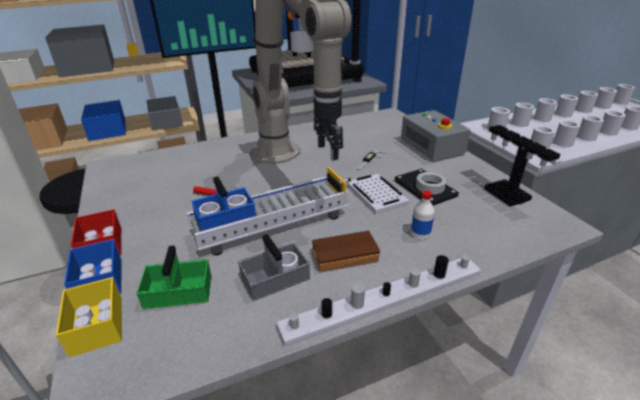

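View pics/side0.png

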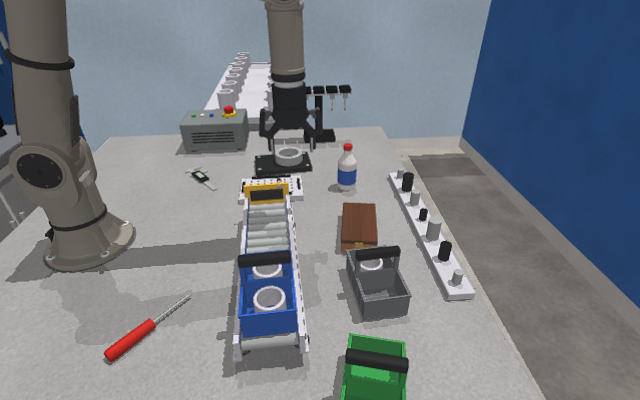

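View pics/wrist0.png

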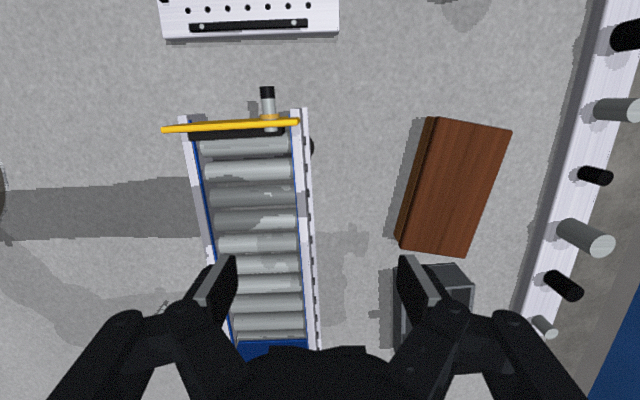

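```bash
cat >> h.py <<'E'
def Rt(s):
    T=np.eye(4); T[:3,:3]=cv2.Rodrigues(np.array(s['ee_rot'],float))[0]; T[:3,3]=s['tcp_pos']; return T
def cloud(c,mask=None,T=None):
    T=c.get('T') if T is None else T
    d=c['depth']; m=d>0
    if mask is not None: m&=mask
    v,u=np.nonzero(m)
    p=cv2.undistortPoints(np.stack([u,v],1).astype(np.float64)[:,None],c['camera_matrix'],np.array(c['D']))[:,0]
    z=d[v,u]; P=np.c_[p*z[:,None],z]
    return P@T[:3,:3].T+T[:3,3], np.c_[u,v]
def rect(P):
    r=cv2.minAreaRect((P[:,:2]*1000).astype(np.float32)); return np.round(r[0],1),np.round(r[1],1),round(r[2],2)
E
python3 - <<'E'
from h import *
s=status.state()
for n in ['side','wrist','scene']:
    s=status.state(); c=capture(n); T=c['T'] if n!='wrist' else Rt(s)@c['hand_eye']
    pickle.dump((c,T),open(n+'1.pkl','wb'))
    for q in ['carrier','carrier_grip','lane','soak_plate','sleeve_a','granite_plate','grey_carrier','block_case','cleaner','setting_master']:
        for r in spotter.trace(c,q)[:3]:
            m=cv2.erode(r['pixels'].astype(np.uint8),np.ones((3,3)))>0
            P,_=cloud(c,m,T)
            if len(P)<10: print(n,q,r['score'],r['position'],'few');continue
            lo,hi=np.percentile(P,[2,98],axis=0)
            print(n,q,round(r['score'],2),np.round(r['position']),len(P),np.round(lo*1000),np.round(hi*1000),rect(P))
E
```

```text
side carrier 0.93 [372. 369.] 3645 [ 619. -493.    4.] [ 723. -392.  119.] (array([ 670.1, -455.9]), array([119.3,  95.2]), 75.19)
side carrier 0.72 [266. 287.] 3063 [ 449. -388.   74.] [ 542. -234.  188.] (array([ 494.6, -307.8]), array([ 96.6, 160.4]), 2.96)
side carrier_grip 0.63 [267. 284.] 3106 [ 449. -388.   74.] [ 543. -232.  188.] (array([ 493.4, -269.9]), array([ 99.3, 236.3]), 2.96)
side carrier_grip 0.57 [375. 370.] 3663 [ 620. -494.    4.] [ 723. -392.  119.] (array([ 670.3, -456. ]), array([119.3,  95.5]), 75.19)
side lane 0.71 [274. 240.] 4658 [ 423. -406.   38.] [556.  62. 112.] (array([ 490.3, -160.6]), array([134.9, 492.9]), 1.97)
side soak_plate 0.85 [282. 182.] 582 [381. 153.   8.] [572. 274.  28.] (array([476.6, 213.9]), array([195.8, 126.9]), 0.87)
side sleeve_a 0.96 [268. 300.] 636 [ 475. -374.   76.] [ 525. -323.  124.] (array([ 499.1, -350.6]), array([53.9, 52.3]), 53.11)
side sleeve_a 0.8 [267. 272.] 290 [ 467. -293.   82.] [ 518. -243.  123.] (array([ 492.1, -270.1]), array([53. , 52.4]), 55.5)
side sleeve_a 0.58 [261. 290.] 2905 [ 448. -388.   74.] [ 541. -
[... 3110 characters left out ...]
] (array([ 471.1, -162.1]), array([170.6, 484.6]), 3.64)
scene grey_carrier 0.64 [271. 271.] 2249 [ 671. -308.    3.] [ 776. -154.  117.] (array([ 722.6, -230.9]), array([ 99.5, 156.5]), 5.3)
scene block_case 0.93 [344. 249.] 1877 [ 675. -111.    8.] [774.  51.  47.] (array([719.8, -26.8]), array([170.1,  92.9]), 80.55)
scene cleaner 0.73 [426. 215.] 742 [711. 200.  10.] [752. 242. 149.] (array([652.1, 264.8]), array([ 54.7, 219.2]), 61.47)
scene cleaner 0.51 [285. 209.] 4311 [ 422. -393.   12.] [561.  62. 105.] (array([ 471.1, -159.1]), array([171.6, 487.7]), 3.46)
scene setting_master 0.57 [429. 178.] 375 [496. 353.  24.] [582. 440.  55.] (array([539.7, 400.2]), array([89.9, 93.3]), 22.27)
```

```bash
python3 - <<'E'
from h import *
def show(tag,P):
    print(tag,len(P))
for n in ['side','wrist','scene']:
    c,T=pickle.load(open(n+'1.pkl','rb')); P,uv=cloud(c,None,T); P=P*1000
    col=c['color'][uv[:,1],uv[:,0]].astype(int)
    R=(P[:,0]>400)&(P[:,0]<580)&(P[:,1]>-420)&(P[:,1]<75)
    m=R&(P[:,2]>79)&(P[:,2]<89)
    m&=(col.max(1)-col.min(1)<40)
    for nm,mm in [('L',m&(P[:,0]<455)),('R',m&(P[:,0]>525))]:
        Q=P[mm]
        if len(Q)>30:
            vx,vy,x0,y0=cv2.fitLine(Q[:,:2].astype(np.float32),cv2.DIST_HUBER,0,.01,.01).ravel()
            print(n,nm,len(Q),'slope dx/dy',round(vx/vy,4),'x at y=-300,0',[round(x0+(y-y0)*vx/vy,1) for y in(-300,0)],np.percentile(Q[:,1],[2,98]).round())
    # rollers tops
    Q=P[R&(P[:,2]>66)&(P[:,2]<73)&(np.abs(P[:,0]-485)<45)]
    print(n,'roller top z',np.percentile(Q[:,2],[50,90,98]).round(1) if len(Q) else None)
    # yellow
    y=R&(col[:,0]>150)&(col[:,1]>100)&(col[:,2]<80)
    Q=P[y]; 
    if len(Q): print(n,'yellow',rect(Q/1000),np.percentile(Q,[2,50,98],axis=0).round(1).tolist())
    # bar: z 173-190
    b=(P[:,0]>420)&(P[:,0]<570)&(P[:,1]>-420)&(P[:,1]<-200)&(P[:,2]>170)&(P[:,2]<195)
    if b.sum(): print(n,'bar',b.sum(),rect(P[b]/1000),np.percentile(P[b],[2,50,98],axis=0).round(1).tolist())
    # pad dark on stop
    pd=(P[:,0]>430)&(P[:,0]<540)&(P[:,1]>30)&(P[:,1]<75)&(P[:,2]>72)&(P[:,2]<112)&(col.max(1)<60)
    if pd.sum(): print(n,'pad',pd.sum(),np.percentile(P[pd],[2,50,98],axis=0).round(1).tolist())
    # soak plate top face
    s=(P[:,0]>360)&(P[:,0]<600)&(P[:,1]>130)&(P[:,1]<300)&(P[:,2]>15)&(P[:,2]<25)
    if s.sum(): print(n,'soaktop',s.sum(),rect(P[s]/1000))
    s=(P[:,0]>360)&(P[:,0]<600)&(P[:,1]>130)&(P[:,1]<300)&(P[:,2]>24)&(P[:,2]<34)&(col.max(1)<70)
    if s.sum(): print(n,'rails',s.sum(),rect(P[s]/1000))
E
```

```text
side L 528 slope dx/dy -0.0431 x at y=-300,0 [np.float32(433.8), np.float32(420.8)] [-407.   49.]
side R 686 slope dx/dy -0.0528 x at y=-300,0 [np.float32(548.3), np.float32(532.4)] [-402.   45.]
side roller top z [68.1 69.9 72.5]
side yellow (array([472.5,  62. ]), array([119.6,  13.2]), 3.92) [[414.6, 55.0, 60.9], [471.0, 59.7, 108.1], [530.4, 65.0, 119.3]]
side bar 672 (array([ 493.5, -307.9]), array([94.6, 20.1]), 3.28) [[449.0, -317.8, 171.1], [493.3, -313.3, 184.9], [538.5, -299.8, 188.4]]
side pad 286 [[432.1, 45.9, 79.1], [472.4, 50.1, 93.2], [513.9, 55.4, 104.3]]
side soaktop 602 (array([475. , 216.9]), array([199.2, 133.4]), 1.56)
side rails 91 (array([476.5, 229.6]), array([117.6, 186.1]), 79.07)
wrist L 1375 slope dx/dy -0.0615 x at y=-300,0 [np.float32(436.1), np.float32(417.6)] [-197.   71.]
wrist R 1878 slope dx/dy -0.0481 x at y=-300,0 [np.float32(545.2), np.float32(530.8)] [-220.   63.]
wrist roller top z [68.1 69.4 70.3]
wrist yellow (array([470.3,  67.5]), array([121.8,  10.4]), 2.87) [[413.2, 60.7, 114.3], [476.0, 65.6, 119.0], [528.7, 73.2, 120.6]]
wrist pad 743 
[... 232 characters left out ...]
-0.0488 x at y=-300,0 [np.float32(435.5), np.float32(420.9)] [-403.   49.]
scene R 448 slope dx/dy -0.0541 x at y=-300,0 [np.float32(550.2), np.float32(534.0)] [-393.   57.]
scene roller top z [68.1 69.9 71.2]
scene yellow (array([478.1,  62.6]), array([113.8,  10.6]), 6.81) [[425.2, 58.1, 93.6], [499.0, 63.7, 117.8], [533.9, 70.2, 120.9]]
scene bar 161 (array([ 495.4, -304.2]), array([97.7, 18.3]), 2.98) [[450.8, -314.5, 171.6], [508.9, -305.4, 185.8], [542.2, -294.5, 188.4]]
scene pad 116 [[441.5, 48.4, 79.8], [485.6, 51.7, 95.2], [517.9, 58.3, 105.7]]
scene soaktop 1061 (array([474. , 219.1]), array([205.2, 132.7]), 2.26)
scene rails 90 (array([476.8, 218.1]), array([181.3, 120.7]), 2.12)
```

```bash
python3 - <<'E'
from h import *
c,T=pickle.load(open('side1.pkl','rb'))
a=cv2.resize(c['color'][160:380,200:420],(700,700),interpolation=cv2.INTER_CUBIC); save('crop_side',a[:600])
E
```

```text
(no output)
```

View pics/crop_side.png

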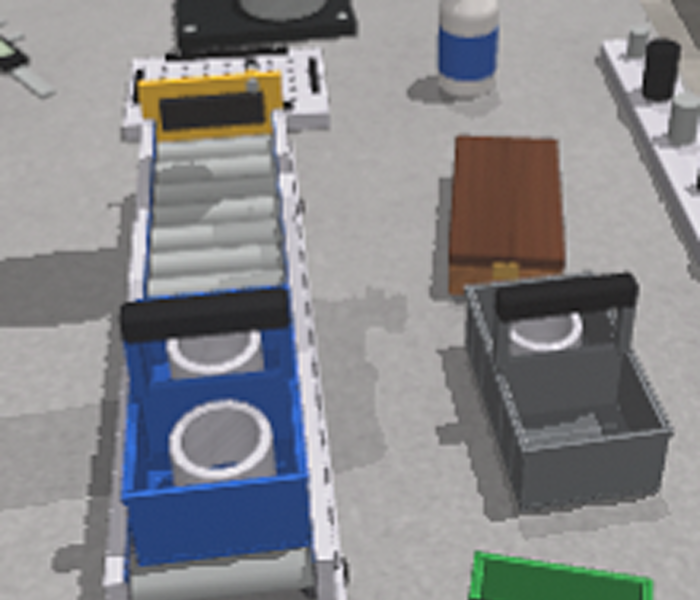

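Emit:
move_arm([
  [0,0,-17],
  [-10,-3,-17],
  [-30,-5,0],
  [-40,-7,0],
  [-45,-8,0],
  [-45,-8,0],
  [-45,-8,0],
  [-40,-8,0],
  [-30,-6,0],
  [-22,-3,0],
], grip=[1,1,1,1,1,1,1,1,1,1], yaw=[0,0,0,0,0,0,0,0,0,0], force=40)

```text
time_s: 2.8
tcp_pos: [0.4924, -0.3103, 0.2411]
ee_rot: [2.225, 2.217, -0.002]
force: [-0.5, 0.4, 0.1]
grip_width: 0.0853
```

Emit:
move_arm([
  [0,0,0],
  [0,0,0],
  [0,0,0],
  [0,0,0],
  [0,0,0],
  [0,0,0],
  [0,0,0],
  [0,0,0],
  [0,0,0],
  [0,0,0],
], grip=[1,1,1,1,1,1,1,1,1,1], yaw=[0.08,0.14,0.14,0.14,0.14,0.14,0.14,0.14,0.14,0.14])

```text
time_s: 3.8
tcp_pos: [0.4941, -0.3069, 0.2411]
ee_rot: [-3.122, -0.353, -0.0]
force: [0.0, 0.4, -0.5]
grip_width: 0.0854
```

Emit:
move_arm([
  [0,0,0],
  [0,0,0],
  [0,0,0],
  [0,0,0],
], grip=[1,1,1,1], yaw=[0.14,0.04,0,0])

```text
time_s: 4.2
tcp_pos: [0.4941, -0.3069, 0.2411]
ee_rot: [-3.141, -0.082, -0.0]
force: [0.6, 0.5, 0.8]
grip_width: 0.0854
```

```bash
python3 - <<'E'
from h import *
s=status.state(); c=capture('wrist'); T=Rt(s)@c['hand_eye']; save('w2',c['color']); pickle.dump((c,T),open('w2.pkl','wb'))
print(s['time_s'],s['tcp_pos'],s['joint_pos'].round(2),s['force']);print(Rt(s)[:3,:3].round(4))
P,uv=cloud(c,None,T);P*=1000
for lo,hi in((173,192),(124,133)):
    b=(P[:,0]>420)&(P[:,0]<570)&(P[:,1]>-420)&(P[:,1]<-200)&(P[:,2]>lo)&(P[:,2]<hi)
    print(lo,b.sum(),rect(P[b]/1000),np.percentile(P[b],[2,50,98],axis=0).round(1).tolist())
E
```

```text
4.2 [ 0.49410719 -0.30688926  0.24109333] [ 0.22  0.38  0.45  1.37 -0.16  1.43 -0.86] [0.5994293  0.53257987 0.81577992]
[[ 0.9986  0.052   0.    ]
 [ 0.052  -0.9986  0.    ]
 [ 0.     -0.     -1.    ]]
173 2255 (array([ 491.9, -303.9]), array([94.5, 17.9]), 3.3) [[448.2, -313.5, 182.6], [497.6, -303.9, 186.8], [538.4, -294.4, 188.4]]
124 2417 (array([ 491., -304.]), array([ 99.2, 160.6]), 3.21) [[440.4, -383.9, 124.5], [507.4, -297.4, 127.1], [542.8, -224.0, 128.7]]
```

View pics/w2.png

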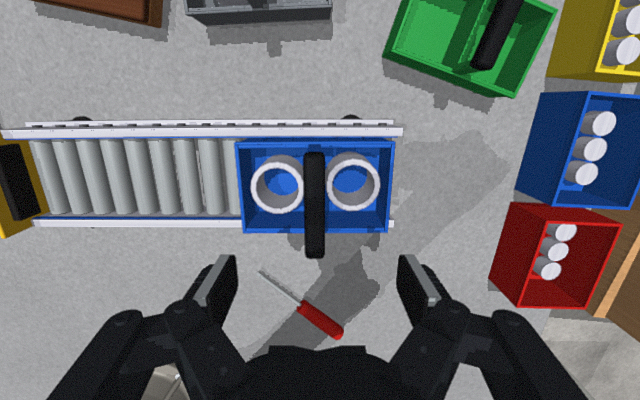

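Emit:
move_arm([
  [-1.6,-1.9,6],
  [0,0,12],
  [0,0,16],
  [0,0,16],
  [0,0,14],
  [0,0,10],
  [0,0,6],
  [0,0,1],
  [0,0,0],
  [0,0,0],
], grip=[1,1,1,1,1,1,1,1,0.7,0.6], yaw=[0,0,0,0,0,0,0,0,0,0])

```text
time_s: 5.25
tcp_pos: [0.4928, -0.3055, 0.1609]
ee_rot: [3.14, 0.08, 0.002]
force: [0.5, 0.4, 0.5]
grip_width: 0.0591
```

```bash
python3 - <<'E'
from h import *
s=status.state(); c=capture('side'); save('s3',cv2.resize(c['color'][180:380,160:420],(780,600)))
print(s['time_s'],s['tcp_pos'],s['force'],s['grip_width'])
s=status.state(); c=capture('wrist'); T=Rt(s)@c['hand_eye']; save('w3',c['color'])
E
```

```text
5.25 [ 0.49281541 -0.30553235  0.1608679 ] [0.53476751 0.4251506  0.49172627] 0.059061964434007956
```

View pics/s3.png

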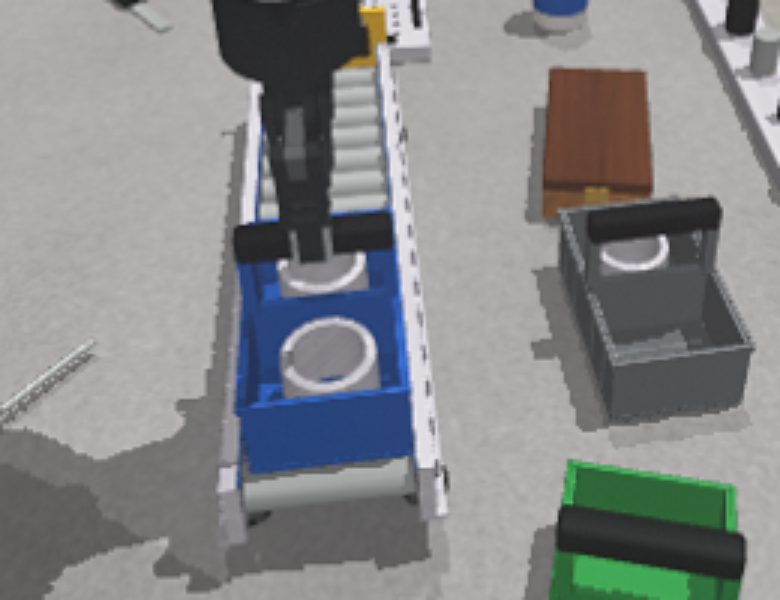

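View pics/w3.png

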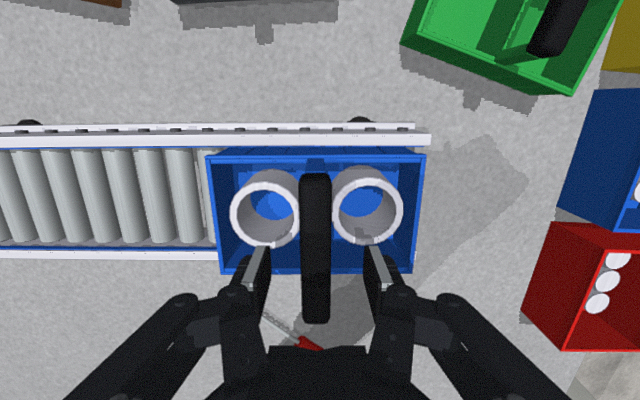

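Emit:
move_arm([
  [0,0,0],
  [0,0,0],
  [0,0,0],
  [0,0,0],
  [0,-1,0],
  [0,-1,0],
  [0,-2,0],
  [0,-2,0],
  [0,-3,0],
  [0,-3,0],
], grip=[0.45,0.33,0.33,0.33,0.33,0.33,0.33,0.33,0.33,0.33], yaw=[0,0,0,0,0,0,0,0,0,0])

```text
time_s: 6.35
tcp_pos: [0.4917, -0.293, 0.1602]
ee_rot: [3.14, 0.08, 0.0]
force: [-0.2, -0.7, 0.3]
grip_width: 0.0284
```

```bash
cat > look.py <<'E'
from h import *
import sys
s=status.state(); c=capture('wrist'); T=Rt(s)@c['hand_eye']; save(sys.argv[1],c['color'])
print(s['time_s'],s['tcp_pos'],s['force'],s['grip_width'])
P,uv=cloud(c,None,T);P*=1000; col=c['color'][uv[:,1],uv[:,0]].astype(int)
x0,y0=s['tcp_pos'][:2]*1000
b=(abs(P[:,0]-x0)<80)&(abs(P[:,1]-y0)<110)&(P[:,2]>120)&(P[:,2]<134)&(col[:,2]>col[:,0]+50)
if b.sum()>5: print('rim',b.sum(),rect(P[b]/1000))
E
python3 look.py w4
```

```text
6.35 [ 0.49171648 -0.29296436  0.16015367] [-0.17588612 -0.69560856  0.26424158] 0.028366383208272537
rim 4799 (array([ 491. , -297.7]), array([100.2, 160. ]), 3.23)
```

View pics/w4.png

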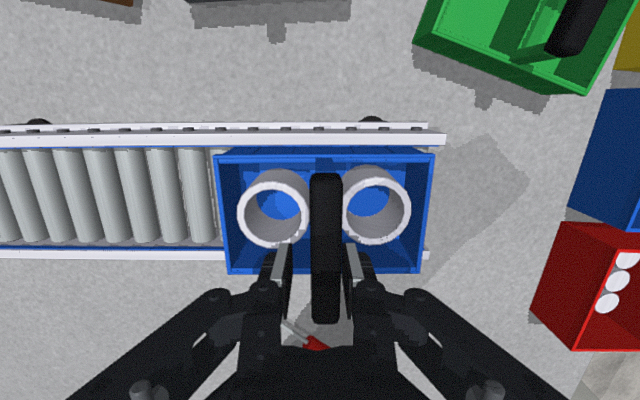

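Emit:
move_arm([
  [0,-3,0],
  [0,-4,0],
  [0,-5,0],
  [0,-6,0],
  [0,-6,0],
  [0,-6,0],
  [0,-6,0],
  [0,-6,0],
  [0,-6,0],
  [0,-6,0],
], grip=[0.33,0.33,0.33,0.33,0.33,0.33,0.33,0.33,0.33,0.33], yaw=[0,0,0,0,0,0,0,0,0,0])

```text
time_s: 7.4
tcp_pos: [0.4889, -0.2387, 0.1601]
ee_rot: [-3.141, -0.08, 0.0]
force: [-0.1, 0.4, 0.2]
grip_width: 0.0279
```

Emit:
move_arm([
  [0,-6,0],
  [0,-6,0],
  [0,-6,0],
  [0,-6,0],
  [0,-6,0],
  [0,-6,0],
  [0,-6,0],
  [0,-6,0],
  [0,-6,0],
  [0,-6,0],
], grip=[0.33,0.33,0.33,0.33,0.33,0.33,0.33,0.33,0.33,0.33], yaw=[0,0,0,0,0,0,0,0,0,0])

```text
time_s: 8.4
tcp_pos: [0.4859, -0.1788, 0.1601]
ee_rot: [3.141, 0.08, 0.0]
force: [-0.8, 0.4, 0.1]
grip_width: 0.0283
```

Emit:
move_arm([
  [0,-6,0],
  [0,-6,0],
  [0,-6,0],
  [0,-6,0],
  [0,-6,0],
  [0,-6,0],
  [0,-6,0],
  [0,-5,0],
  [0,-5,0],
  [0,-5,0],
], grip=[0.33,0.33,0.33,0.33,0.33,0.33,0.33,0.33,0.33,0.33], yaw=[0,0,0,0,0,0,0,0,0,0])

```text
time_s: 9.4
tcp_pos: [0.4831, -0.1221, 0.1601]
ee_rot: [3.14, 0.08, 0.0]
force: [-0.5, -1.6, 0.9]
grip_width: 0.0278
```

```bash
python3 look.py w5
```

```text
9.4 [ 0.48305263 -0.12206453  0.1601028 ] [-0.53317831 -1.59350953  0.87181011] 0.02779512203454944
rim 4771 (array([ 482. , -126.9]), array([100.1, 160.8]), 2.97)
```

View pics/w5.png

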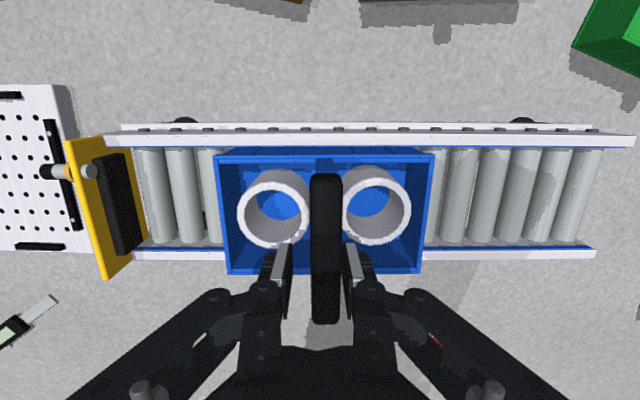

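Emit:
move_arm([
  [0,-4,0],
  [0,-4,0],
  [0,-4,0],
  [0,-4,0],
  [0,-4,0],
  [0,-4,0],
  [0,-4,0],
  [0,-4,0],
  [0,-4,0],
  [0,-4,0],
], grip=[0.33,0.33,0.33,0.33,0.33,0.33,0.33,0.33,0.33,0.33], yaw=[0,0,0,0,0,0,0,0,0,0])

```text
time_s: 10.45
tcp_pos: [0.481, -0.0821, 0.1601]
ee_rot: [-3.141, -0.08, -0.0]
force: [0.1, 0.1, -0.6]
grip_width: 0.0281
```

Emit:
move_arm([
  [0,-4,0],
  [0,-4,0],
  [0,-4,0],
  [0,-3,0],
  [0,-3,0],
  [0,-3,0],
  [0,-2,0],
  [0,-2,0],
  [0,-2,0],
  [0,-2,0],
], grip=[0.33,0.33,0.33,0.33,0.33,0.33,0.33,0.33,0.33,0.33], yaw=[0,0,0,0,0,0,0,0,0,0])

```text
time_s: 11.45
tcp_pos: [0.4795, -0.0534, 0.1601]
ee_rot: [3.141, 0.08, -0.0]
force: [1.0, -0.2, 0.4]
grip_width: 0.0282
```

```bash
cat >> look.py <<'E'
m=(abs(P[:,0]-475)<35)&(P[:,1]>30)&(P[:,1]<80)&(P[:,2]>75)&(P[:,2]<110)&(col.max(1)<70)
if m.sum(): print('pad',m.sum(),np.percentile(P[m],[2,50,98],axis=0).round(1).tolist())
E
python3 look.py w6
```

```text
11.45 [ 0.47949521 -0.05341092  0.16007761] [ 1.03317685 -0.17947834  0.40154843] 0.02818754601521111
rim 4782 (array([478.6, -58.3]), array([100. , 160.4]), 3.23)
pad 1799 [[441.6, 50.4, 79.0], [477.1, 53.4, 101.8], [508.8, 61.0, 105.3]]
```

View pics/w6.png

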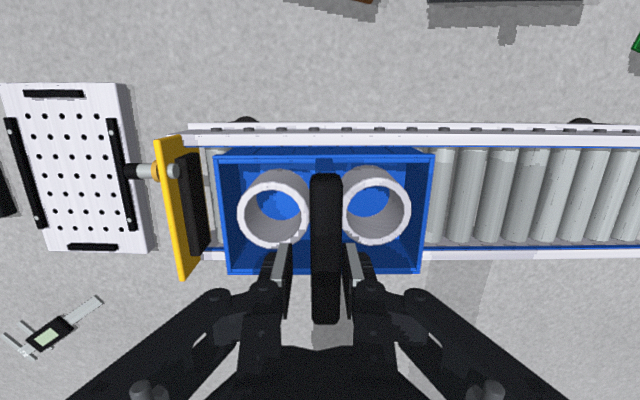

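Emit:
move_arm([
  [0,-2,0],
  [0,-2,0],
  [0,-2,0],
  [0,-2,0],
  [0,-2,0],
  [0,-2,0],
  [0,-2,0],
  [0,-2,0],
  [0,-1.5,0],
  [0,-1.5,0],
], grip=[0.33,0.33,0.33,0.33,0.33,0.33,0.33,0.33,0.33,0.33], yaw=[0,0,0,0,0,0,0,0,0,0])

```text
time_s: 12.5
tcp_pos: [0.4785, -0.0344, 0.1601]
ee_rot: [3.141, 0.08, -0.0]
force: [-0.3, -1.6, -0.1]
grip_width: 0.0279
```

Emit:
move_arm([
  [0,-1,0],
  [0,-1,0],
  [0,-1,0],
  [0,-1,0],
  [0,-1,0],
  [0,-1,0],
  [0,-1,0],
  [0,-1,0],
], grip=[0.33,0.33,0.33,0.33,0.33,0.33,0.33,0.33], yaw=[0,0,0,0,0,0,0,0])

```text
time_s: 13.3
tcp_pos: [0.4781, -0.0264, 0.1601]
ee_rot: [3.141, 0.08, -0.0]
force: [0.3, -0.0, -0.2]
grip_width: 0.0284
```

```bash
python3 look.py w7
```

```text
13.3 [ 0.47814369 -0.0264419   0.16009096] [ 0.29439916 -0.04543891 -0.23215827] 0.02839246688282112
rim 4772 (array([477. , -31.2]), array([100.3, 159.8]), 3.08)
pad 290 [[441.1, 56.6, 102.2], [473.6, 59.5, 104.2], [506.7, 62.4, 106.5]]
```

View pics/w7.png

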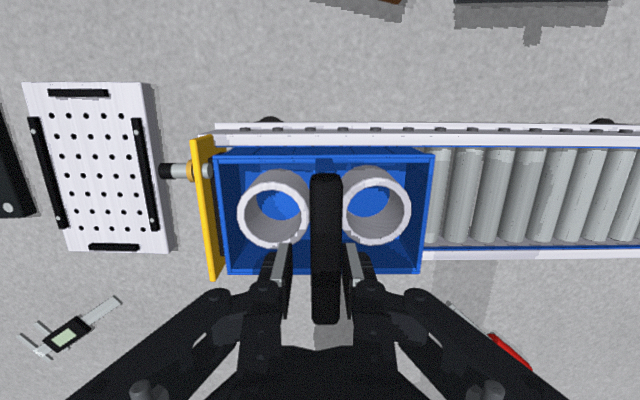

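Emit:
move_arm([
  [0,-0.7,0],
  [0,-0.7,0],
  [0,-0.7,0],
  [0,-0.7,0],
  [0,-0.7,0],
], grip=[0.33,0.33,0.33,0.33,0.33], yaw=[0,0,0,0,0])

```text
time_s: 13.85
tcp_pos: [0.478, -0.0232, 0.1601]
ee_rot: [3.14, 0.08, 0.0]
force: [-0.5, -1.6, 0.5]
grip_width: 0.0282
```

```bash
python3 look.py w8
```

```text
13.85 [ 0.47799668 -0.02322278  0.16010943] [-0.5349311  -1.56560865  0.48173772] 0.028215476878722036
rim 4767 (array([477. , -28.2]), array([100.1, 160.3]), 3.35)
pad 34 [[442.3, 59.3, 102.0], [467.9, 61.2, 103.0], [496.4, 63.0, 104.3]]
```

Emit:
move_arm([
  [0,-0.5,0],
  [0,-0.5,0],
  [0,-0.5,0],
  [0,0,0],
], grip=[0.33,0.33,0.33,0.33], yaw=[0,0,0,0])

```text
time_s: 14.3
tcp_pos: [0.4777, -0.0229, 0.1601]
ee_rot: [3.139, 0.078, -0.001]
force: [-0.8, -4.6, 0.4]
grip_width: 0.0283
```

```bash
python3 look.py w9; python3 - <<'E'
from h import *
c=capture('side'); save('s9',cv2.resize(c['color'][140:290,200:350],(600,600),interpolation=cv2.INTER_CUBIC))
a=cv2.imread('pics/w9.png'); cv2.imwrite('pics/w9c.png',cv2.resize(a[110:290,140:320],(600,600),interpolation=cv2.INTER_CUBIC))
E
```

```text
14.3 [ 0.47770222 -0.02294325  0.16011122] [-0.84114573 -4.6429548   0.44731501] 0.028283690641484557
rim 4811 (array([476.7, -28. ]), array([100.1, 160. ]), 3.05)
pad 26 [[444.7, 60.4, 101.8], [474.9, 61.9, 102.9], [497.0, 62.9, 103.9]]
```

View pics/w9c.png

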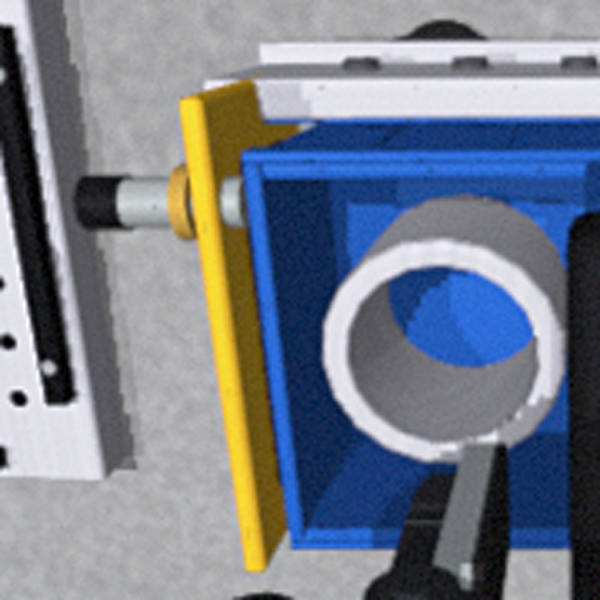

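View pics/s9.png

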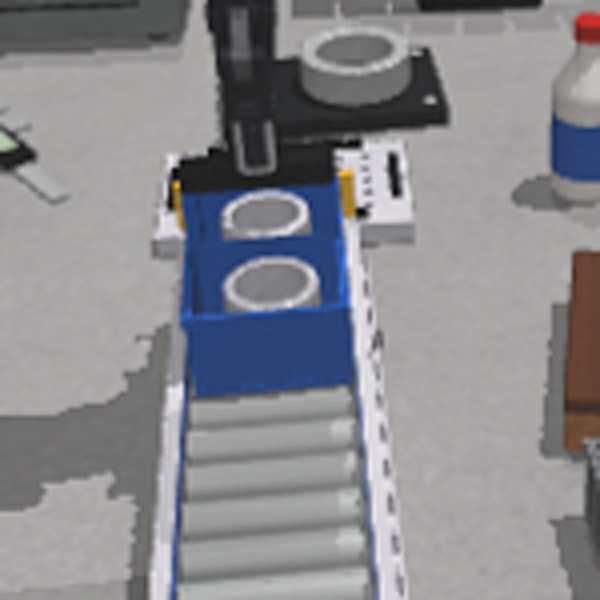

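Emit:
move_arm([
  [0,0,0],
  [0,0,0],
  [0,0,0],
  [0,0,0],
  [0,0,0],
  [0,0,0],
  [0,1.5,0],
  [0,2.5,0],
  [0,0,0],
  [0,0,0],
], grip=[0.33,0.33,0.33,0.33,0.5,0.6,0.6,0.6,0.6,0.6], yaw=[0,0,0,0,0,0,0,0,0,0])

```text
time_s: 15.4
tcp_pos: [0.4782, -0.0255, 0.1601]
ee_rot: [-3.14, -0.08, -0.0]
force: [-0.9, 0.4, -0.6]
grip_width: 0.0514
```

Emit:
move_arm([
  [0,0,0],
  [0,0,0],
  [0,0,0],
  [0,0,0],
  [0,0,0],
], grip=[0.6,0.6,0.6,0.6,0.6], yaw=[0,0,0,0,0])

```text
time_s: 15.9
tcp_pos: [0.4781, -0.0255, 0.1601]
ee_rot: [-3.141, -0.08, -0.0]
force: [0.6, -0.5, -0.1]
grip_width: 0.0513
```

```bash
python3 look.py w10; python3 - <<'E'
from h import *
a=cv2.imread('pics/w10.png'); cv2.imwrite('pics/w10c.png',cv2.resize(a[80:400,140:500],(675,600),interpolation=cv2.INTER_CUBIC))
E
```

```text
15.9 [ 0.47810484 -0.02548693  0.16011151] [ 0.58635419 -0.51856011 -0.13941213] 0.05129864216477715
rim 4726 (array([476.7, -27.8]), array([100.1, 160.2]), 2.84)
pad 5 [[454.4, 60.6, 101.7], [468.0, 61.9, 102.7], [495.7, 63.5, 104.0]]
```

View pics/w10c.png

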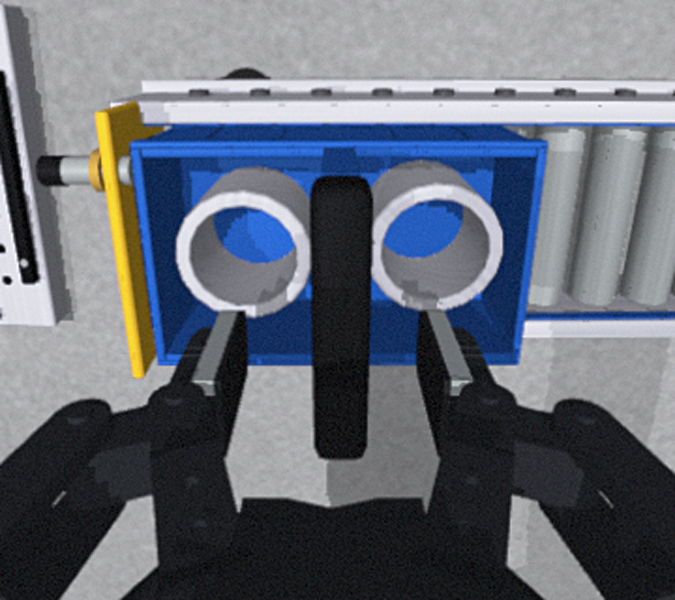

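Emit:
move_arm([
  [0,1.5,0],
  [0,1,0],
  [0,0,0],
  [0,0,0],
  [0,0,0],
  [0,0,0],
  [0,0,0],
  [0,0,0],
  [0,0,0],
  [0,0,0],
], grip=[0.6,0.6,0.4,0.3,0.2,0.1,0,0,0,0], yaw=[0,0,0,0,0,0,0,0,0,0], force=50)

```text
time_s: 16.95
tcp_pos: [0.4783, -0.0282, 0.1603]
ee_rot: [3.14, 0.08, 0.0]
force: [-1.5, -0.8, 2.2]
grip_width: 0.0156
```

```bash
python3 look.py w11
```

```text
16.95 [ 0.47827991 -0.02818971  0.16032609] [-1.45942983 -0.77139461  2.20097742] 0.015572401170523201
rim 4869 (array([476.5, -28.1]), array([100.5, 160. ]), 2.87)
```

Emit:
move_arm([
  [0,0,-1],
  [0,0,-2],
  [0,0,-4],
  [0,0,-7],
  [0,0,-10],
  [0,0,-12],
  [0,0,-13],
  [0,0,-13],
  [0,0,-13],
  [0,0,-10],
], grip=[0,0,0,0,0,0,0,0,0,0], yaw=[0,0,0,0,0,0,0,0,0,0])

```text
time_s: 18.0
tcp_pos: [0.4788, -0.0278, 0.2471]
ee_rot: [-3.14, -0.08, -0.004]
force: [0.6, -0.4, -6.1]
grip_width: 0.0155
```

Emit:
move_arm([
  [0,0,-6],
  [0,0,-3],
  [0,0,0],
  [0,0,0],
], grip=[0,0,0,0], yaw=[0,0,0,0])

```text
time_s: 18.4
tcp_pos: [0.4778, -0.028, 0.2536]
ee_rot: [-3.141, -0.08, 0.002]
force: [-0.9, -0.4, -6.1]
grip_width: 0.0159
```

```bash
python3 - <<'E'
from h import *
s=status.state(); c=capture('wrist'); T=Rt(s)@c['hand_eye']; save('w12',c['color'])
print(s['time_s'],s['tcp_pos'],s['force'],s['torque'],s['grip_width'])
P,uv=cloud(c,None,T);P*=1000; col=c['color'][uv[:,1],uv[:,0]].astype(int)
b=(abs(P[:,0]-478)<80)&(abs(P[:,1]+28)<110)&(P[:,2]>190)&(P[:,2]<230)&(col[:,2]>col[:,0]+50)
Q=P[b]; A=np.c_[Q[:,0]-478,Q[:,1]+28,np.ones(len(Q))]
for it in range(4):
    k=np.linalg.lstsq(A,Q[:,2],rcond=None)[0]; r=Q[:,2]-A@k; g=abs(r)<2.5; 
    A,Q=(A[g],Q[g]) if g.sum()>50 else (A,Q)
print('rim plane',k,len(Q),rect(Q/1000))
c=capture('side'); save('s12',cv2.resize(c['color'][110:310,160:420],(780,600)))
for q in ['soak_plate']:
  for c,T in [(c,c['T'])]:
    for r in spotter.trace(c,q)[:2]:
        P,_=cloud(c,r['pixels'],T); print(q,r['score'],rect(P),r['position'])
E
```

```text
18.4 [ 0.47783687 -0.02796244  0.25356003] [-0.89489329 -0.40478014 -6.11916848] [-0.03185222 -0.00401416  0.0577613 ] 0.015935622730109563
rim plane [6.06881907e-02 4.98068410e-03 2.12099234e+02] 935 (array([479. , -28.5]), array([ 94.7, 155.4]), 2.96)
soak_plate 0.59 (array([503.2, 197.7]), array([204.9, 183.4]), 61.18) [293.8, 189.2]
```

View pics/w12.png

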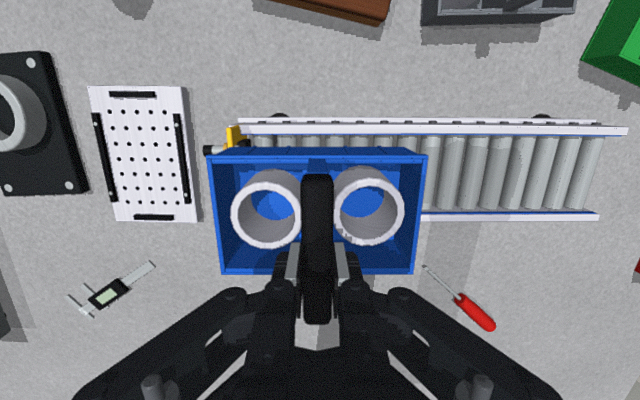

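View pics/s12.png

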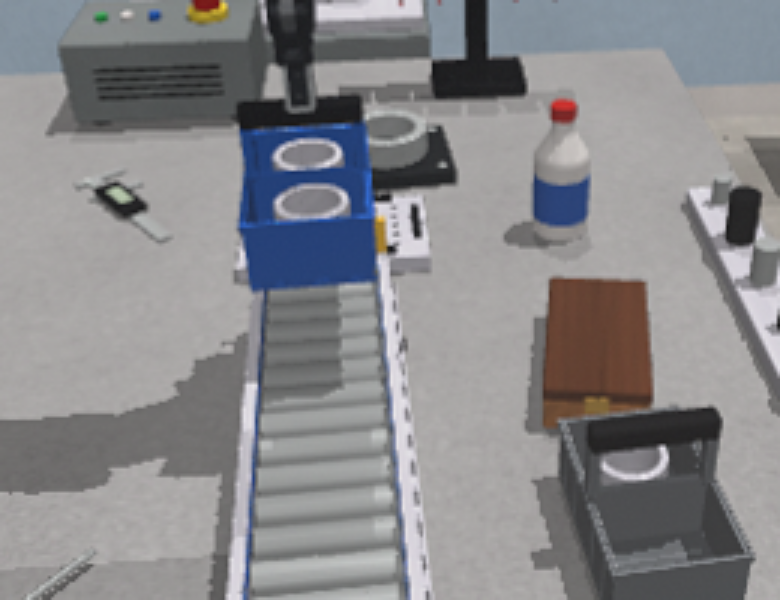

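```bash
cat > plate.py <<'E'
from h import *
from scipy import optimize
for n in ['wrist','scene','side']:
    s=status.state(); c=capture(n); T=Rt(s)@c['hand_eye'] if n=='wrist' else c['T']
    pickle.dump((c,T),open(n+'p.pkl','wb'))
    K,D=c['camera_matrix'],np.array(c['D'])
    g=cv2.cvtColor(c['color'],cv2.COLOR_RGB2GRAY)
    # plane-intersection of every pixel with z=20mm -> top-view rectification
    xs=np.arange(340,620,0.5); ys=np.arange(120,310,0.5)
    for zz,tag in((20,'top'),(28,'rail')):
        X,Y=np.meshgrid(xs,ys); W=np.c_[X.ravel(),Y.ravel(),np.full(X.size,zz)]/1000
        Ti=np.linalg.inv(T); 
        uv,_=cv2.projectPoints(W,cv2.Rodrigues(Ti[:3,:3])[0],Ti[:3,3],K,D)
        uv=uv.reshape(X.shape+(2,)).astype(np.float32)
        im=cv2.remap(c['color'],uv[...,0],uv[...,1],cv2.INTER_CUBIC)
        save(f'top_{n}_{tag}',im[::-1])
        np.save(f'top_{n}_{tag}.npy',im)
E
python3 plate.py
python3 - <<'E'
import cv2,numpy as np
a=[cv2.imread(f'pics/top_{n}_{t}.png') for n in('wrist','scene') for t in('top',)]+[cv2.imread('pics/top_wrist_rail.png')]
print(a[0].shape)
cv2.imwrite('pics/tops.png',np.vstack([cv2.resize(x,None,fx=.52,fy=.52) for x in a]))
E
```

```text
(380, 560, 3)
```

View pics/tops.png

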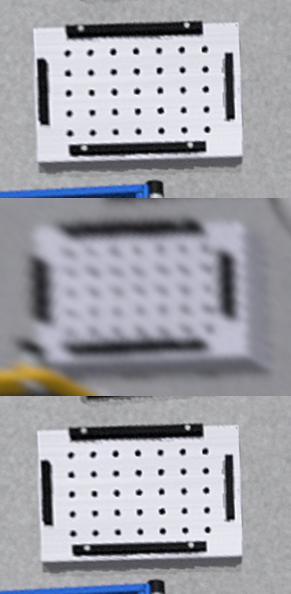

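```bash
python3 - <<'E'
import cv2,numpy as np
for n in ['wrist','side','scene']:
  for tag in ['top']:
    im=np.load(f'top_{n}_{tag}.npy'); g=cv2.cvtColor(im,cv2.COLOR_RGB2GRAY)
    m=(g<110).astype(np.uint8); k,lab,st,ce=cv2.connectedComponentsWithStats(m)
    H=np.array([ce[i] for i in range(1,k) if 15<st[i,4]<250 and max(st[i,2:4])<20 ])
    if len(H)==0: continue
    H=np.c_[340+H[:,0]*.5,120+H[:,1]*.5]
    H=H[(abs(H[:,0]-475)<80)&(abs(H[:,1]-218)<45)]
    print(n,len(H),cv2.minAreaRect(H.astype(np.float32)) if len(H)>3 else '')
    if len(H)>=20:
        print(H.mean(0))
    # plate bright region
    b=((g>190)).astype(np.uint8); b=cv2.morphologyEx(b,cv2.MORPH_CLOSE,np.ones((31,31)))
    k,lab,st,ce=cv2.connectedComponentsWithStats(b); i=1+st[1:,4].argmax()
    cn=max(cv2.findContours((lab==i).astype(np.uint8),0,1)[0],key=cv2.contourArea); r=cv2.minAreaRect(cn)
    print(' plate',340+r[0][0]*.5,120+r[0][1]*.5,np.array(r[1])*.5,r[2])
  im=np.load(f'top_{n}_rail.npy'); g=cv2.cvtColor(im,cv2.COLOR_RGB2GRAY)
  m=(g<70).astype(np.uint8); k,lab,st,ce=cv2.connectedComponentsWithStats(m)
  for i in range(1,k):
    if st[i,4]>500 :
      r=cv2.minAreaRect(np.argwhere(lab==i)[:,::-1].astype(np.float32)); print('  rail',340+r[0][0]*.5,120+r[0][1]*.5,np.array(r[1])*.5,r[2])
E
```

```text
wrist 35 ((471.9087219238281, 221.77505493164062), (132.20230102539062, 77.26499938964844), 1.6795088052749634)
[471.84667547 221.76747445]
 plate 472.007080078125 223.4042205810547 [199.23402405 132.89196777] 1.8328397274017334
  rail 490.25 126.25 [15.5 12.5] 0.0
  rail 473.80955505371094 162.71677017211914 [127.63918304   9.78797436] 1.4943336248397827
  rail 384.8099136352539 216.4835662841797 [ 8.52139473 61.17313385] 1.3639274835586548
  rail 560.6272888183594 221.54931640625 [ 7.04222155 62.0321312 ] 1.7357046604156494
  rail 470.7960205078125 274.68516540527344 [127.5477829   12.31820297] 1.6846843957901
side 0 
 plate 547.6090698242188 203.73765563964844 [ 54.60102844 166.78572083] 1.198481559753418
  rail 447.2239456176758 171.47821044921875 [140.75500488 107.22864532] 1.748945951461792
  rail 561.9971771240234 214.26434326171875 [ 6.57418823 66.53002167] 1.6523048877716064
  rail 397.0 267.5 [53. 84.] 0.0
  rail 491.3434600830078 272.80126953125 [33.89897919 74.7432785 ] 2.185800790786743
  rail 526.75 269.5 [15.  17.5] 90.0
  rail 562.5 297.25 [24.5 96. ] 90.0
scene 0 
 plate 420.2644577026367 235.19662475585938 [55.2089386  93.00357056] 15.154067993164062
  rail 482.5 160.0 [123.05476379   8.30960178] 2.6025619506835938
  rail 390.96971130371094 214.0098419189453 [10.6758709  54.28143311] 2.563770055770874
  rail 568.3090362548828 219.2521514892578 [ 8.33994293 55.69955063] 2.0825653076171875
  rail 478.73284912109375 272.9008483886719 [125.52231598   9.91761875] 1.5074357986450195
  rail 495.75 306.0 [97.5  7. ] -0.0
```

Emit:
move_arm([
  [0,-3,0],
  [0,-7,0],
  [0.5,-12,0],
  [0.5,-17,0],
  [0.7,-20,0],
  [0,-20,0],
  [0,-19,0],
  [0,-15,0],
  [0,-10,0],
  [0,-5,0],
], grip=[0,0,0,0,0,0,0,0,0,0], yaw=[0,0,0,0,0,0,0,0,0,0])

```text
time_s: 19.7
tcp_pos: [0.473, 0.1021, 0.254]
ee_rot: [-3.14, -0.085, 0.0]
force: [-0.1, 0.8, -7.0]
grip_width: 0.0156
```

Emit:
move_arm([
  [0,0,0],
  [0,0,0],
  [0,0,0],
  [0,0,0],
  [0,0,0],
  [0,0,0],
  [0,0,0],
  [0,0,0],
  [0,0,0],
  [0,0,0],
], grip=[0,0,0,0,0,0,0,0,0,0], yaw=[-0.02,-0.05,-0.08,-0.11,-0.12,-0.12,-0.12,-0.12,-0.12,-0.12])

```text
time_s: 20.7
tcp_pos: [0.4736, 0.0983, 0.2541]
ee_rot: [2.73, 1.552, -0.001]
force: [-0.0, -0.1, -6.7]
grip_width: 0.0157
```

Emit:
move_arm([
  [0,0,0],
  [0,0,0],
  [0,0,0],
  [0,0,0],
  [0,0,0],
  [0,0,0],
  [0,0,0],
  [0,0,0],
  [0,0,0],
  [0,0,0],
], grip=[0,0,0,0,0,0,0,0,0,0], yaw=[-0.12,-0.12,-0.11,-0.09,-0.06,-0.04,-0.029,0,0,0])

```text
time_s: 21.7
tcp_pos: [0.4734, 0.0997, 0.2541]
ee_rot: [2.189, 2.253, -0.0]
force: [0.6, -0.2, -5.7]
grip_width: 0.0157
```

```bash
python3 - <<'E'
from h import *
s=status.state(); print(s['time_s'],s['tcp_pos'],s['force'],s['torque'],s['grip_width'],s['joint_pos'].round(2)); R=Rt(s)[:3,:3];print(R.round(4))
c=capture('wrist'); save('w13',c['color'])
c=capture('side'); save('s13',cv2.resize(c['color'][60:260,160:420],(780,600)))
E
```

```text
21.7 [0.47344853 0.09968363 0.2541078 ] [ 0.57869776 -0.20641774 -5.67685188] [ 0.01223435  0.03616614 -0.04715686] 0.015666169485622626 [-0.3   0.15  0.07  1.6  -0.01  1.39 -0.2 ]
[[-2.850e-02  9.996e-01  0.000e+00]
 [ 9.996e-01  2.850e-02 -1.000e-04]
 [-1.000e-04  0.000e+00 -1.000e+00]]
```

View pics/w13.png

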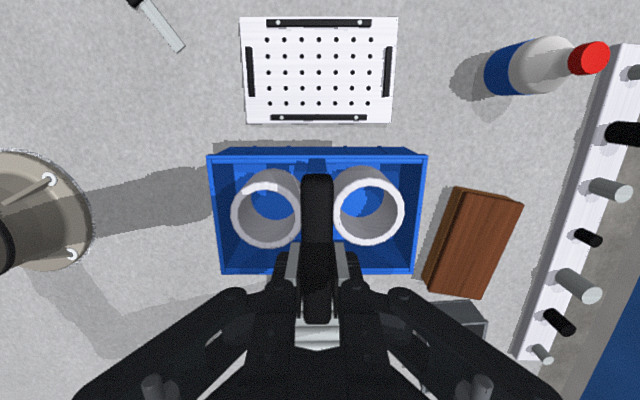

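View pics/s13.png

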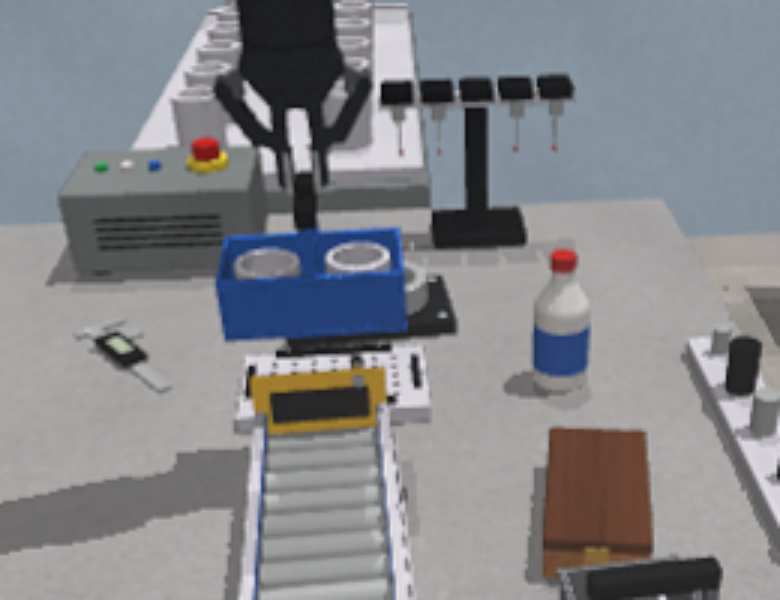

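```bash
sed -i 's/^    # plane-int/    pass\n    # plane-int/' plate.py; python3 plate.py; cat > plate2.py <<'E'
import cv2,numpy as np
n='wrist'
im=np.load(f'top_{n}_top.npy'); g=cv2.cvtColor(im,cv2.COLOR_RGB2GRAY)
m=(g<110).astype(np.uint8); k,lab,st,ce=cv2.connectedComponentsWithStats(m)
H=np.array([ce[i] for i in range(1,k) if 15<st[i,4]<250 and max(st[i,2:4])<20 ])
H=np.c_[340+H[:,0]*.5,120+H[:,1]*.5]; H=H[(abs(H[:,0]-475)<80)&(abs(H[:,1]-218)<45)]
print(len(H),cv2.minAreaRect(H.astype(np.float32)),H.mean(0))
im=np.load(f'top_{n}_rail.npy'); g=cv2.cvtColor(im,cv2.COLOR_RGB2GRAY)
m=(g<70).astype(np.uint8); k,lab,st,ce=cv2.connectedComponentsWithStats(m)
for i in range(1,k):
    if st[i,4]>500 :
      r=cv2.minAreaRect(np.argwhere(lab==i)[:,::-1].astype(np.float32)); print('  rail',340+r[0][0]*.5,120+r[0][1]*.5,np.array(r[1])*.5,r[2])
E
python3 plate2.py; python3 - <<'E'
from h import *
for n in('wrist','side','scene'):
    c,T=pickle.load(open(n+'p.pkl','rb'))
    P,uv=cloud(c,None,T);P*=1000; col=c['color'][uv[:,1],uv[:,0]].astype(int)
    b=(abs(P[:,0]-473)<100)&(abs(P[:,1]-100)<70)&(P[:,2]>155)&(P[:,2]<232)&(col[:,2]>col[:,0]+40)
    Q=P[b]; print(n,len(Q),rect(Q/1000))
    for x in range(398,550,25):
        q=Q[abs(Q[:,0]-x)<8]
        f=q[q[:,1]<60]
        if len(q)>5: print('  x',x,'z98',np.percentile(q[:,2],98).round(1),'zmin',np.percentile(q[:,2],2).round(1))
E
```

```text
35 ((471.66912841796875, 221.90878295898438), (131.93746948242188, 77.22773742675781), 1.7079267501831055) [471.67372989 221.88140061]
  rail 480.5 124.75 [  9.5 267. ] 90.0
  rail 473.25872802734375 165.1903839111328 [95.40582275  6.29327822] 1.6135388612747192
  rail 383.6103286743164 218.99525451660156 [ 7.82601261 58.22079086] 1.9414864778518677
  rail 559.355224609375 223.79840087890625 [ 8.03236008 58.51902008] 1.3169124126434326
  rail 469.5292510986328 276.93231201171875 [127.19884491   8.28456306] 1.569354772567749
  rail 479.75 304.5 [ 10.  279.5] 90.0
wrist 14246 (array([472.9,  99.2]), array([160.2, 100.4]), 1.74)
  x 398 z98 221.8 zmin 167.3
  x 423 z98 222.0 zmin 166.8
  x 448 z98 221.7 zmin 166.8
  x 473 z98 230.5 zmin 172.2
  x 498 z98 221.6 zmin 166.7
  x 523 z98 221.8 zmin 166.7
  x 548 z98 221.7 zmin 167.4
side 1680 (array([475.8,  96.5]), array([159.5, 105.1]), 1.37)
  x 398 z98 221.2 zmin 168.2
  x 423 z98 220.4 zmin 166.0
  x 448 z98 220.4 zmin 167.0
  x 473 z98 229.0 zmin 166.1
  x 498 z98 220.7 zmin 164.7
  x 523 z98 220.8 zmin 165.8
  x 548 z98 221.2 zmin 164.0
scene 1230 (array([474.6,  96.9]), array([165.8, 101.6]), 1.7)
  x 398 z98 221.1 zmin 188.2
  x 423 z98 221.8 zmin 170.5
  x 448 z98 222.4 zmin 171.2
  x 473 z98 230.4 zmin 174.7
  x 498 z98 221.3 zmin 174.3
  x 523 z98 221.6 zmin 168.4
  x 548 z98 221.1 zmin 165.0
```

Emit:
move_arm([
  [3,0.2,0],
  [7,0.2,0],
  [12,0.3,0],
  [17,0.3,0],
  [19,0.3,0],
  [19,0.3,0],
  [18,0.3,0],
  [14,0.3,0],
  [9,0,0],
  [4,0,0],
], grip=[0,0,0,0,0,0,0,0,0,0], yaw=[0,0,0,0,0,0,0,0,0,0])

```text
time_s: 22.95
tcp_pos: [0.4717, 0.2234, 0.2539]
ee_rot: [-2.186, -2.255, 0.0]
force: [-0.5, -0.2, -6.4]
grip_width: 0.0156
```

Emit:
move_arm([
  [0,0,2],
  [0,0,5],
  [0,0,9],
  [0,0,13],
  [0,0,15],
  [0,0,15],
  [0,0,14],
  [0,0,11],
  [0,0,7],
  [0,0,4],
], grip=[0,0,0,0,0,0,0,0,0,0], yaw=[0,0,0,0,0,0,0,0,0,0])

```text
time_s: 23.95
tcp_pos: [0.4718, 0.2214, 0.1583]
ee_rot: [-2.189, -2.253, 0.002]
force: [-0.7, 0.0, -7.2]
grip_width: 0.0158
```

```bash
python3 - <<'E'
from h import *
s=status.state(); print(s['time_s'],s['tcp_pos'],s['force'],s['torque']); R=Rt(s)[:3,:3];print(R.round(4))
c=capture('side'); save('s14',cv2.resize(c['color'][110:260,200:395],(780,600)))
c=capture('scene'); save('c14',cv2.resize(c['color'][130:230,330:460],(780,600)))
E
```

```text
23.95 [0.47181154 0.22142815 0.15825529] [-0.66775794  0.03336402 -7.21741024] [ 0.04289389 -0.00019718  0.0263489 ]
[[-2.850e-02  9.996e-01 -9.000e-04]
 [ 9.996e-01  2.850e-02 -6.000e-04]
 [-6.000e-04 -1.000e-03 -1.000e+00]]
```

View pics/s14.png

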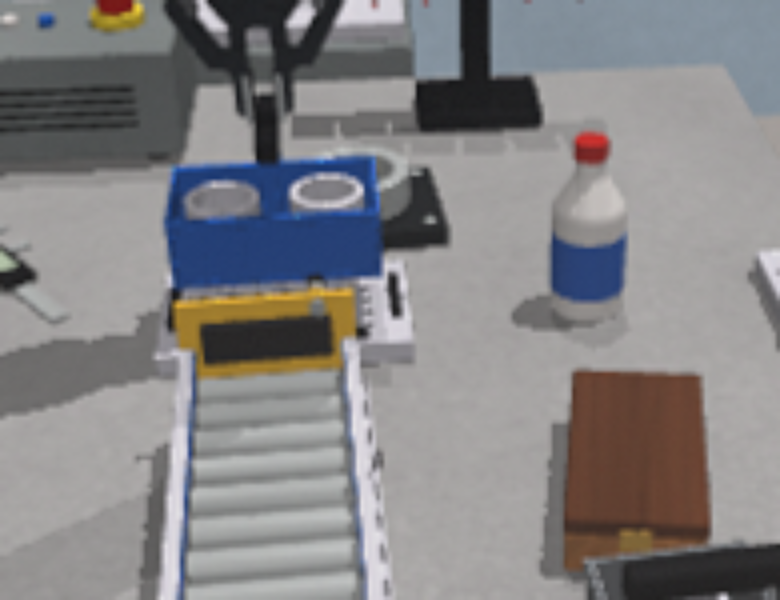

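View pics/c14.png

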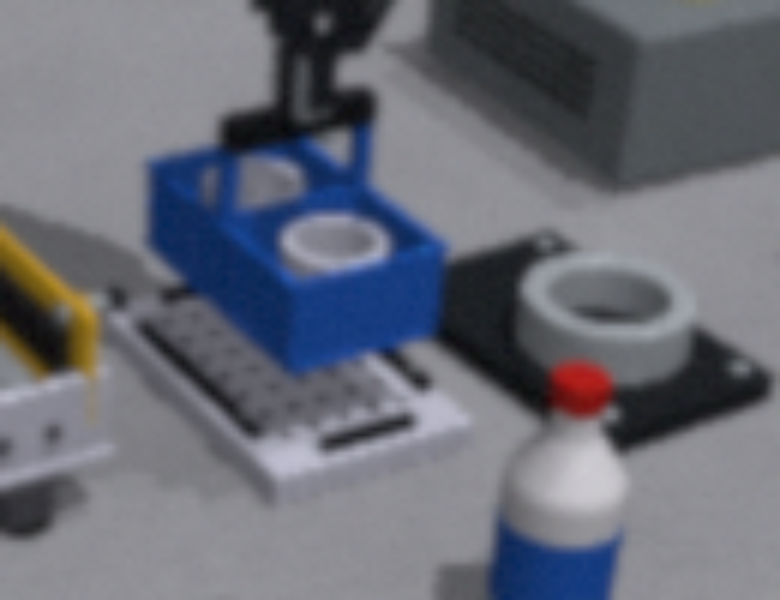

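Emit:
move_arm([
  [0.5,0.2,3],
  [0,0,5],
  [0,0,6],
  [0,0,6],
  [0,0,6],
  [0,0,5],
  [0,0,3],
  [0,0,2],
  [0,0,0],
  [0,0,0],
], grip=[0,0,0,0,0,0,0,0,0,0], yaw=[0,0,0,0,0,0,0,0,0,0])

```text
time_s: 25.05
tcp_pos: [0.4725, 0.2225, 0.1233]
ee_rot: [2.189, 2.253, 0.001]
force: [0.0, 0.2, -7.1]
grip_width: 0.0156
```

```bash
python3 - <<'E'
from h import *
s=status.state(); print(s['time_s'],s['tcp_pos'],s['force'],s['torque'])
c=capture('side'); save('s15',cv2.resize(c['color'][130:210,225:325],(750,600),interpolation=cv2.INTER_CUBIC))
P,uv=cloud(c,None,c['T']);P*=1000; col=c['color'][uv[:,1],uv[:,0]].astype(int)
b=(abs(P[:,0]-473)<100)&(abs(P[:,1]-220)<70)&(P[:,2]>35)&(P[:,2]<95)&(col[:,2]>col[:,0]+40); print(rect(P[b]/1000))
c=capture('scene'); save('c15',cv2.resize(c['color'][140:220,330:430],(750,600),interpolation=cv2.INTER_CUBIC))
s=status.state();c=capture('wrist'); save('w15',c['color']); T=Rt(s)@c['hand_eye']
P,uv=cloud(c,None,T);P*=1000; col=c['color'][uv[:,1],uv[:,0]].astype(int)
b=(abs(P[:,0]-473)<100)&(abs(P[:,1]-220)<70)&(P[:,2]>35)&(P[:,2]<95)&(col[:,2]>col[:,0]+40); print(rect(P[b]/1000))
E
```

```text
25.05 [0.47246876 0.22251761 0.12330508] [ 0.03546989  0.23618514 -7.05663643] [-0.04258653 -0.01671909  0.00986541]
(array([474.9, 216.6]), array([159.6, 106. ]), 1.64)
(array([471.9, 221.9]), array([160. , 100.6]), 1.65)
```

View pics/s15.png

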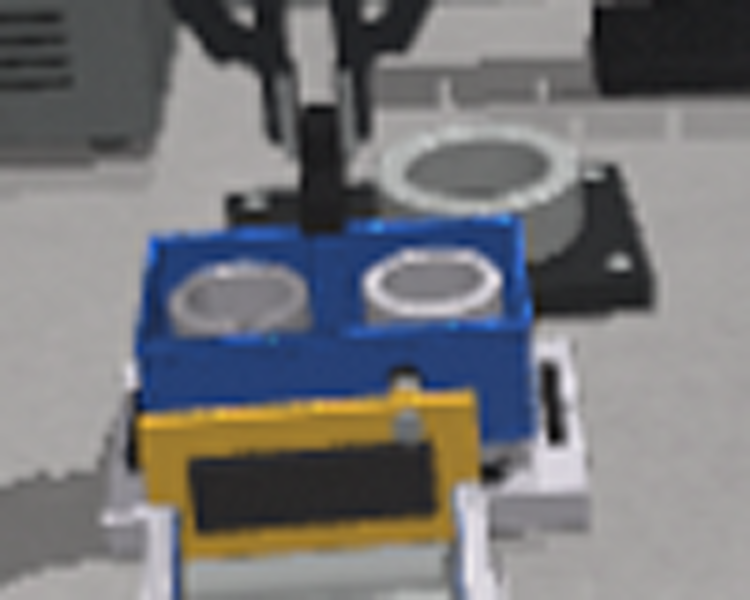

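View pics/c15.png

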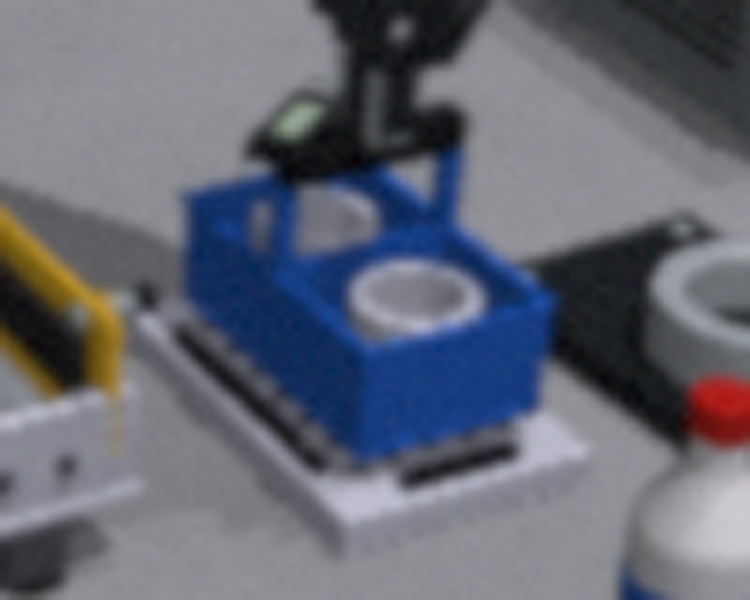

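View pics/w15.png

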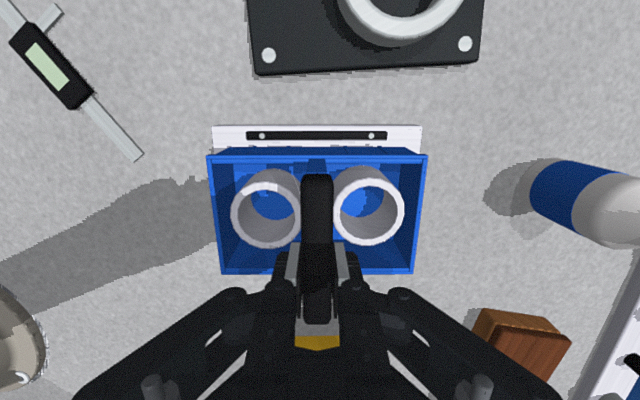

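Emit:
move_arm([
  [0,0,1.5],
  [0,0,2],
  [0,0,2],
  [0,0,2],
  [0,0,1.5],
  [0,0,1],
  [0,0,0.5],
  [0,0,0.5],
  [0,0,0.5],
  [0,0,0],
], grip=[0,0,0,0,0,0,0,0,0,0], yaw=[0,0,0,0,0,0,0,0,0,0])

```text
time_s: 26.2
tcp_pos: [0.4722, 0.2224, 0.1116]
ee_rot: [2.189, 2.254, -0.0]
force: [-0.3, 0.0, -5.9]
grip_width: 0.0159
```

Emit:
move_arm([
  [0,0,0.5],
  [0,0,0.5],
  [0,0,0],
  [0,0,0],
], grip=[0,0,0,0], yaw=[0,0,0,0])

```text
time_s: 26.6
tcp_pos: [0.4723, 0.2224, 0.1106]
ee_rot: [2.189, 2.254, 0.0]
force: [0.2, 0.5, -6.3]
grip_width: 0.0157
```

Emit:
move_arm([
  [0,0,0.4],
  [0,0,0.4],
  [0,0,0],
], grip=[0,0,0], yaw=[0,0,0])

```text
time_s: 26.9
tcp_pos: [0.4723, 0.2225, 0.1104]
ee_rot: [2.189, 2.253, 0.001]
force: [-1.3, -0.5, -1.4]
grip_width: 0.0158
```

Emit:
move_arm([
  [0,0,0.3],
  [0,0,0],
], grip=[0,0], yaw=[0,0])

```text
time_s: 27.1
tcp_pos: [0.4723, 0.2225, 0.1104]
ee_rot: [2.189, 2.253, 0.001]
force: [-3.0, -1.6, 2.9]
grip_width: 0.0151
```

```bash
python3 - <<'E'
from h import *
s=status.state(); print(s['time_s'],s['tcp_pos'],s['force'],s['torque'])
c=capture('scene'); save('c16',cv2.resize(c['color'][140:220,330:430],(750,600),interpolation=cv2.INTER_CUBIC))
E
```

```text
27.1 [0.47234714 0.22249837 0.11039844] [-2.96167056 -1.57165157  2.90028017] [-0.33725611  0.71081378  0.03925336]
```

View pics/c16.png

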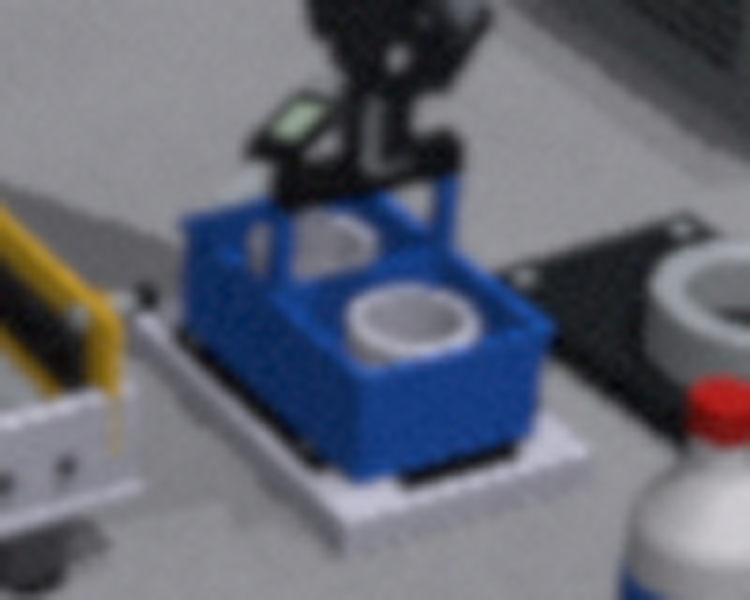

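Emit:
move_arm([
  [0,0,0],
  [0,0,0],
  [0,0,0],
  [0,0,0],
  [0,0,0],
  [0,0,-2],
  [0,0,-5],
  [0,0,-10],
  [0,0,-15],
  [0,0,-20],
], grip=[0.25,0.35,0.5,0.6,0.7,0.7,0.7,0.7,0.7,0.7], yaw=[0,0,0,0,0,0,0,0,0,0])

```text
time_s: 28.15
tcp_pos: [0.4719, 0.2222, 0.1622]
ee_rot: [-2.189, -2.253, 0.001]
force: [-0.2, 0.4, 1.0]
grip_width: 0.06
```

Emit:
move_arm([
  [0,0,-20],
  [0,0,-20],
  [0,0,-20],
  [0,0,-20],
  [0,0,-15],
  [-30,0,0],
  [-30,0,0],
  [-20,0,0],
], grip=[0.7,0.7,0.7,0.7,0.7,0.7,0.7,0.7], yaw=[0,0,0,0,0,0,0,0])

```text
time_s: 28.95
tcp_pos: [0.4751, 0.14, 0.2578]
ee_rot: [2.19, 2.25, 0.001]
force: [-0.5, 0.1, -0.0]
grip_width: 0.0595
```

```bash
python3 - <<'E'
from h import *
s=status.state(); print(s['time_s'],s['tcp_pos'],s['force'])
c=capture('side'); save('s17',cv2.resize(c['color'][130:210,225:325],(750,600),interpolation=cv2.INTER_CUBIC))
c=capture('scene'); save('c17',c['color'])
s=status.state();c=capture('wrist'); save('w17',c['color']); T=Rt(s)@c['hand_eye']
P,uv=cloud(c,None,T);P*=1000; col=c['color'][uv[:,1],uv[:,0]].astype(int)
b=(abs(P[:,0]-473)<100)&(abs(P[:,1]-220)<70)&(P[:,2]>72)&(P[:,2]<86)&(col[:,2]>col[:,0]+40); print(rect(P[b]/1000))
Q=P[b]
for sx in(-1,1):
  for sy in(-1,1):
    q=Q[(sx*(Q[:,0]-472)>20)&(sy*(Q[:,1]-222)>10)]; print(sx,sy,len(q),np.percentile(q[:,2],[50,90]).round(1))
E
```

```text
28.95 [0.47507345 0.14000448 0.25779446] [-0.50298571  0.12295478 -0.00088645]
(array([471.8, 221.4]), array([160.8,  99.7]), 1.71)
-1 -1 399 [77.2 78.3]
-1 1 458 [77.2 78.3]
1 -1 379 [77.3 78.3]
1 1 450 [77.2 78.3]
```

View pics/w17.png

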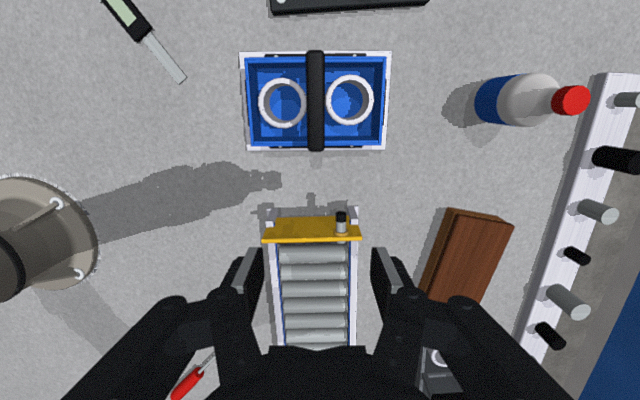

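View pics/c17.png

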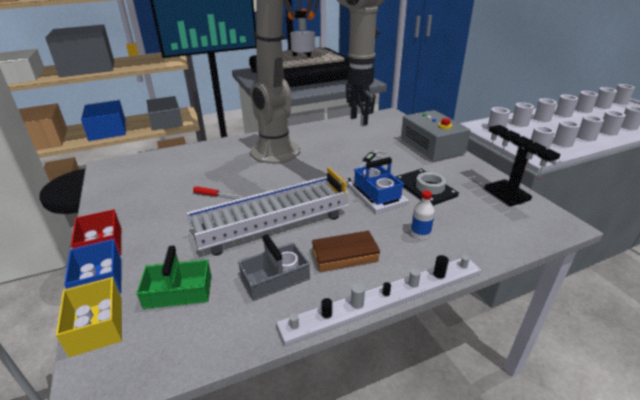

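Emit:
move_arm([
  [0,0,0],
  [0,0,0],
  [0,0,0],
], grip=[0.7,0.7,0.7], yaw=[0,0,0])

```text
time_s: 29.4
tcp_pos: [0.4744, 0.1438, 0.2565]
ee_rot: [-2.186, -2.256, -0.0]
force: [0.8, -0.9, 0.1]
grip_width: 0.0597
```

```bash
python3 -c "
from plant import env
print(env.close_job())"
```

```text
the job is handed in; nothing more can be done
None
```

The blue carrier is on the soak plate, flat between the four rails and released, with both sleeves standing in their pockets. I handed the job in at about 29 s on the robot's clock.

- **Rolling:** I rolled the carrier to the stop with the fingers loosely around its grip bar, so it was never lifted. The last approach was about 5 to 10 mm/s. Contact with the pad showed as about 4.6 N. I then opened the fingers, and the carrier stayed at rest against the stop.
- **Lift and placing:** I gripped the bar at 50 N and lifted the carrier. The rim measured level in the air. I turned it 90° to match the plate and lowered it until the plate carried its weight.
- **Final checks:** The rim is 78 mm high at all four corners, so the carrier sits flat. Its centre is within about 1 mm of the bay centre, and its angle matches the plate's. In the last pictures I saw no change in the other things to be left alone.
- **Disagreement:** The side and wrist cameras differed by about 3 to 5 mm on absolute positions. They agreed to about 2 mm on where the carrier was relative to the plate, so I placed it by that.

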